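# Take the left-hand wing nut off the fan

## Robot

A 6-joint arm with a two-finger parallel gripper is mounted at the origin on the work surface. World frame = base frame: x ahead of the robot, y to its left, z up, the work surface at z = 0. Lengths are in mm, angles in rad, forces in N, time in s.
With the tool pointing down it reaches from about 350 to 975 mm from the base axis. Payload 7.1 kg.
Tool frame: the origin (TCP) lies midway between the tips of the shut fingers; the grasp point (between the pads) lies 19 mm behind it (ctrl.grasp_offset is the distance from the TCP to the grasp point, in mm); z points along the fingers, y is the line along which they close (so a half turn about z gives the same grasp; the last joint's range is limited). The gripper opens to 88 mm and grips with 3 to 60 N. Pads are 20 mm wide; open, the fingers measure 115 mm over their backs; the gripper's body (75 mm by 178 mm) begins 61 mm behind the grasp point.
Start: joints at [1.207, 0.423, 1.63, -0, 1.089, -0.019], TCP at [211.223, 588.209, 222.675] pointing down, gripper open.
Joint ranges: [-3, 3], [-0.9, 2.11], [0.09, 2.58], [-1.31, 4.45], [0.11, 2.69], [-2.54, 2.54]. Speed limits (rad/s): [2.39, 2.39, 3.01, 3.14, 3.14, 3.14].

## Interface

Orientations are given as a rotation vector (axis times angle).
In Python, from workcell import ctrl gives the robot as it stands. The module is installed in compiled form; this text tells all that it offers.
- The arm moves only by the tool servo_tool, never from a script. Its argument "rows" is a list of rows, each a list of 7 numbers: the turn, a rotation vector about the tool's x, y, z as a fraction of full scale, then the shift along the tool's x, y, z as a fraction of full scale, then the finger opening in mm, from 0 to 87.8. A call has 1 to 10 rows; each row is the pose to reach, as a shift and turn from the pose commanded when the call began, along the tool's axes at that moment; what a row does not reach only later rows make up. Full scale, the value 1, is 20 cm for a shift and 1.5 rad for a turn. A row lasts 1/8 s, in which the tool goes at most 62.5 mm and 10.7 degrees, less where a joint would pass 70% of its speed; a pose out of reach is approached as far as the arm can. A call with a number of a shift or a turn outside -1 to 1 is refused whole. A call with a gripper value outside its range is refused whole. The fingers move at their own pace and stop on an object; the grip force is fixed at half the most. Time passes only in rows, so rows that repeat a pose let the fingers close. It gives the time, the measured TCP pose, the force, the opening and the grip force at its end, in the units of the state.
- ctrl.get_obs(): the state, without advancing time (a new reading comes with each control period).
- ctrl.get_image(name): name is "side" or "top"; returns (picture, depth): 384x512x3 uint8, red, green, blue; 384x512 float32, mm along the optical axis (not along the pixel's ray), 0 where there is no reading.
- ctrl.camera_info(name): a dict with "intrinsics" (3x3 intrinsics, pixels), "k1" (the pictures are not rectified: a ray, as slopes to the right and down, at radius r is drawn at 1 + k1 r^2 times it, then the intrinsics apply), "R" (3x3) and "t" (3): a world point X has camera coordinates R X + t. Camera axes: x right, y down, z forward; pixel columns grow to the right and rows downward; lengths in mm; the calibration is good to about 2 mm. A picture is of the moment at which its call begins. camera_info takes no time and is no camera call.
- ctrl.close_job(): hands the job in; it is judged then, once.
The state is a dict: "t": time; "qpos": joint angles; "qvel": joint speeds; "joint_torque": joint torques, N m; "ee_pos": TCP position; "orientation": TCP orientation; "ft_force": force on the tool from outside, world axes, zero at the start; "moment": the same for the moment, N m; "width": finger opening in mm; "grasp_force": force on a finger pad.
Only numpy, scipy, OpenCV 4.12 (cv2) and the standard library are available. Lean on these libraries where they do the work, as an engineer would, in place of code of your own. Each camera call takes 0.05 s, during which the arm holds its last target. There are 200 camera calls.

## Task

Unscrew the steel wing nut from the hub of the bladed fan and stand it upright in the grey parts tray, setting it down gently. It has a reverse (left-hand) quarter-turn thread, so it comes loose clockwise as seen from above: turn it first, never force it the other way, then lift it out. Leave the wing nut on the grille-topped filter unit as it is.

Things in the scene. Friction and masses are not known exactly. Their poses are not given: they have to be found in the camera images.
- nut_wings (a point): centre of the fan nut's wings, on its axis, 35 mm above its underside. Loose steel nut, 56 mm tall, 0.13 kg. Wings: one upright plate 50 mm long (x), 12 mm thick (y; grip here), 42 mm tall; nut_end is its +x end. Below: core 28 mm across, two lugs along x, 49 mm tip to tip, 6 mm tall. At the start the wings lie along the fan's x within 4 degrees, 80 mm above the bench.
- fan: fan fixed on the bench, 170 mm across, rim 55 mm high, nine blades, blocked hub. Origin: underside, on the nut's axis, z up. Tabs at its +x and -x (top 57 mm high) hold the nut's lugs down; turned clockwise from above 65 degrees or more it lifts out. Aim for 80; stops beyond 95, and after a few degrees anticlockwise. Turns easily; play 1 mm up, 2 mm sideways.
- tray_in (a point): centre of the inner floor (4 mm above the bench) of the open grey parts tray, fixed on the bench: 180 mm (x) by 150 mm (y), walls 4 mm thick, 18 mm tall. A small loose washer lies in its +x +y corner; the middle is free.
- filter_nut (a joint): turn (rad, 0 at the start) of the look-alike wing nut on the filter unit, which must not be turned. The filter unit is a fixed round housing like the fan's, but with a flat grille of rings in place of blades.
Mind the look-alikes: they are no part of the job. Leave any red look-alike of the part that bears nut_wings alone.

How it is judged (in metres and radians):
On the way:
1. the fan's nut has been turned free (50 degrees or more) while still seated on the hub (angle between the x axis of nut_wings and the x axis of fan, either way round above 0.87 rad and z of nut_wings in the frame of fan below 0.084 m and horizontal distance between nut_wings and fan below 0.006 m), for 0.1 s.
At the end, for the whole second after the job is handed in: The fan's nut stands upright (within 10 degrees), on its underside and at rest on the floor of the tray, its axis within 65 mm (tray x) and 50 mm (tray y) of the tray's centre; the filter unit's nut has not been turned (x of nut_wings in the frame of tray_in between -0.065 and 0.065 m and y of nut_wings in the frame of tray_in between -0.05 and 0.05 m and z of nut_wings in the frame of tray_in below 0.042 m and angle between nut_wings's own z axis and vertical below 0.17 rad and linear speed of nut below 0.02 m/s); the robot touches nothing.
It fails at once if the filter unit's nut is turned by more than 0.12 rad (value of joint filter_nut above 0.12 rad or value of joint filter_nut below -0.12 rad).
It fails at once if the nut is dropped into the tray (faster than 0.6 m/s within 60 mm of its floor) (horizontal distance between nut_wings and tray_in below 0.08 m and z of nut_wings in the frame of tray_in below 0.06 m and linear speed of nut above 0.6 m/s).
It fails at once if the seated nut is forced anticlockwise, past its stop (over 24 degrees) (y of nut_end in the frame of fan above 0.0102 m and horizontal distance between nut_wings and fan below 0.01 m and z of nut_wings in the frame of fan below 0.088 m).
It also fails if it takes over 42 s, if anything falls off the work surface, if the arm or the gripper's body presses on something with over 40 N, if the wrist force passes 120 N, or if a joint passes its speed limit or range.

## Working session

There is one attempt and no reset: what is moved stays moved. The work goes in short steps, Python scripts to look and compute and a tool call to move; the robot and the scene stay as the last step left them, time stands still between calls to the robot, and variables do not carry over. Pictures are saved under pics/ and viewed, at most 10 in all, crops included, and the job is handed in when it is done.

Besides the shell and the picture viewer there is one more tool, called after ">>>" as name(argument=value, ...) on one line, values as JSON. servo_tool: Moves the arm, as the interface text tells. Its arguments: {"type":"object","properties":{"rows":{"type":"array","items":{"type":"array","items":{"type":"number"}}}},"required":["rows"]}

```bash
mkdir -p pics; cat > h.py <<'E'
import numpy as np, cv2
from workcell import ctrl
def ray(cam,u,v):
    c=ctrl.camera_info(cam);K=np.array(c["intrinsics"],float);R=np.array(c["R"]);t=np.array(c["t"])
    p=cv2.undistortPoints(np.array([[[u,v]]],float),K,np.array([c["k1"],0,0,0.]))[0,0]
    return -R.T@t, R.T@np.array([p[0],p[1],1.])
def onz(cam,u,v,z):
    o,d=ray(cam,u,v); return o+d*(z-o[2])/d[2]
def ond(cam,u,v,D):
    o,d=ray(cam,u,v); return o+d*D
def snap(cam,name):
    im,d=ctrl.get_image(cam); np.savez(f"/tmp/{name}.npz",im=im,d=d); cv2.imwrite(f"pics/{name}.png",im[:,:,::-1]); return im,d
E
python3 - <<'E'
from h import *
for c in("top","side"): snap(c,c+"0"); print(ray(c,256,192))
print(ctrl.get_obs())
E
```

```text
(array([ 347.36362053,  -11.6662741 , 1304.02462972]), array([ 0.24207304, -0.01068236, -0.97042578]))
(array([271.29740549, 569.00614437, 906.16447426]), array([ 0.33815021, -0.52079389, -0.78391724]))
{'t': 0.1, 'qpos': array([ 1.20697080e+00,  4.23757752e-01,  1.63059494e+00, -1.34192937e-05,
        1.08858363e+00, -1.90350252e-02]), 'qvel': array([-0.00037373, -0.00056964, -0.0020857 ,  0.00187713, -0.00013731,
        0.00049615]), 'joint_torque': array([ 1.14756469e-05, -5.45614457e+01, -2.74324465e+01,  6.45653531e-02,
        1.88064220e-02, -3.59986370e-05]), 'ee_pos': array([211.07526451, 587.7587384 , 221.99090916]), 'orientation': array([-5.38865311e-01, -3.09478454e+00,  2.07546218e-03]), 'ft_force': array([ 0.58616136, -0.23983099,  0.20935141]), 'moment': array([-0.0146393 ,  0.00792449,  0.03480062]), 'grasp_force': 0.0, 'width': 87.50360459638118}
```

View pics/top0.png

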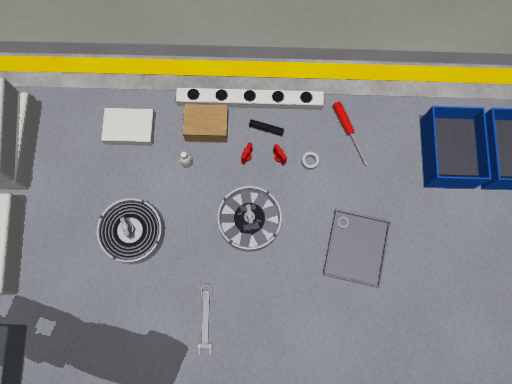

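View pics/side0.png

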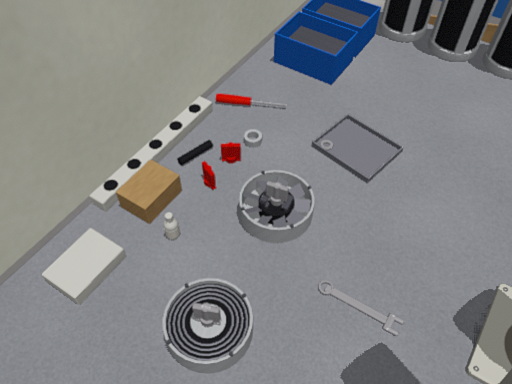

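The bladed fan is at top (249,217) and side (277,205). Candidates for the nut: the fan's steel nut at top (249,215), the filter unit's nut on the ring grille at (128,228), and two red nuts at (246,152) and (280,154). By the description it is the one at (249,215). The tray is at top (356,248).

```bash
python3 - <<'E'
from h import *
def hmap(cam):
    z=np.load(f"/tmp/{cam}0.npz");im,d=z["im"],z["d"]
    c=ctrl.camera_info(cam);K=np.array(c["intrinsics"],float);R=np.array(c["R"]);t=np.array(c["t"])
    vv,uu=np.mgrid[0:384,0:512]
    p=cv2.undistortPoints(np.stack([uu,vv],-1).reshape(-1,1,2).astype(float),K,np.array([c["k1"],0,0,0.]))[:,0]
    P=(np.c_[p,np.ones(len(p))]*d.reshape(-1,1)-t)@R
    return im,P.reshape(384,512,3),d
crops=[]
for cam,(u,v) in(("top",(249,217)),("side",(277,202))):
    im,P,d=hmap(cam)
    w=slice(v-40,v+40),slice(u-40,u+40)
    Q=P[w].reshape(-1,3); ok=d[w].ravel()>0
    n=Q[ok&(Q[:,2]>66)&(Q[:,2]<110)]
    r=Q[ok&(Q[:,2]>45)&(Q[:,2]<62)]
    print(cam,"nut",len(n),n.mean(0).round(1),n.max(0).round(1))
    ev,V=np.linalg.eigh(np.cov(n[:,:2].T)); print(" angle",np.degrees(np.arctan2(V[1,1],V[0,1])),ev**.5, "center minrect",cv2.minAreaRect(n[:,:2].astype(np.float32)))
    print(" tops",cv2.minEnclosingCircle(r[:,:2].astype(np.float32)))
    crops.append(cv2.resize(im[w],(400,400),interpolation=cv2.INTER_CUBIC))
cv2.imwrite("pics/crop.png",np.hstack(crops)[:,:,::-1])
im,P,d=hmap("top")
# tray by corners: wall tops
w=slice(200,295),slice(315,400); Q=P[w].reshape(-1,3)
q=Q[(Q[:,2]>11)&(Q[:,2]<26)]; print("tray",len(q),cv2.minAreaRect(q[:,:2].astype(np.float32)))
print("bench z",np.median(P[300:330,250:300,2]))
for uv in((339,210),(389,219),(378,285),(324,277)): print(onz("top",*uv,18).round(1))
print("washer",onz("top",343,222,6))
E
```

```text
top nut 119 [588.9  -9.1  97.9] [ 6.161e+02 -4.000e-01  1.076e+02]
 angle -168.961687826612 [ 4.14310887 14.58860939] center minrect ((590.95263671875, -9.003868103027344), (50.06580352783203, 16.51215362548828), 17.588903427124023)
 tops ((591.4884033203125, -8.995952606201172), 85.31759643554688)
side nut 309 [588.7  -3.4  88.5] [615.6   4.3 103.1]
 angle -168.21501754197934 [ 3.77940226 14.54457318] center minrect ((590.1885375976562, -6.404950141906738), (50.826786041259766, 20.500320434570312), 1.789382815361023)
 tops ((589.6810302734375, -6.923219203948975), 86.44346618652344)
tray 511 ((524.625244140625, -299.1385192871094), (152.48289489746094, 181.17892456054688), 78.6340103149414)
bench z 0.7419516165372131
[ 624.3 -251.4   18. ]
[ 603.3 -385.9   18. ]
[ 427.  -350.4   18. ]
[ 443.9 -209.4   18. ]
washer [ 593.94675441 -264.0031667     6.        ]
```

View pics/crop.png

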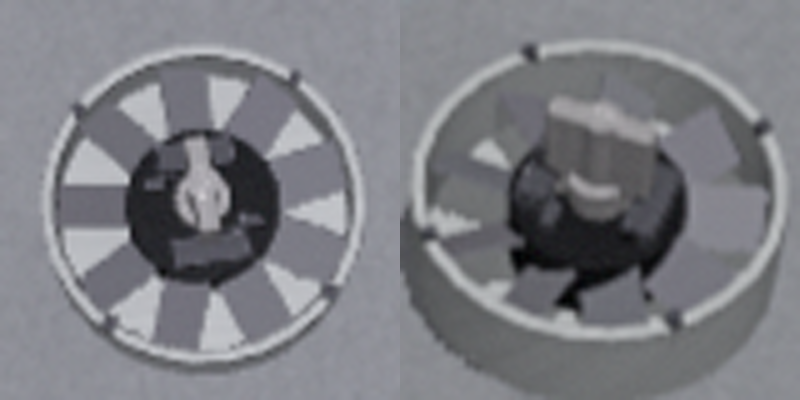

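The crop shows the bladed fan with the steel wing plate at crop (203,190), running at about 11° in world, so the choice is right. Black blocks and tabs sit on the hub around it. I'm moving above it now.

>>> servo_tool(rows=[[0,0,0,-0.25,-0.19,0,87],[0,0,0,-0.5,-0.39,0,87],[0,0,0,-0.75,-0.58,0,87],[0,0,0,-1,-0.775,0,87],[0,0,0,-1,-0.775,0,87]])

```text
t: 0.72
ee_pos: [348.4, 371.6, 222.5]
orientation: [-0.546, -3.093, 0.002]
ft_force: [-0.4, -0.9, 0.3]
width: 86.9
grasp_force: 0.0
```

>>> servo_tool(rows=[[0,0,0,-0.25,-0.19,0,87],[0,0,0,-0.5,-0.39,0,87],[0,0,0,-0.75,-0.58,0,87],[0,0,0,-1,-0.775,0,87],[0,0,0,-1,-0.775,0,87]])

```text
t: 1.35
ee_pos: [484.7, 159.2, 222.6]
orientation: [0.546, 3.093, 0.0]
ft_force: [-0.2, 0.3, -0.2]
width: 87.0
grasp_force: 0.0
```

>>> servo_tool(rows=[[0,0,-0.09,-0.2,-0.15,0.0,87],[0,0,-0.18,-0.4,-0.3,0.1,87],[0,0,-0.27,-0.6,-0.45,0.2,87],[0,0,-0.36,-0.785,-0.605,0.25,87],[0,0,-0.36,-0.785,-0.605,0.25,87],[0,0,-0.36,-0.785,-0.605,0.25,87]])

```text
t: 2.1
ee_pos: [589.2, -4.0, 172.3]
orientation: [0.305, -3.126, -0.001]
ft_force: [0.3, 0.3, -0.1]
width: 86.6
grasp_force: 0.0
```

```bash
python3 - <<'E'
from h import *
from scipy.spatial.transform import Rotation as Ro
a,_=snap("top","top1"); b,_=snap("side","side1")
o=ctrl.get_obs();print(o["t"],o["ee_pos"],o["qpos"],Ro.from_rotvec(o["orientation"]).as_matrix().round(3))
c=[cv2.resize(i[v-50:v+50,u-50:u+50],(400,400),interpolation=cv2.INTER_CUBIC) for i,(u,v) in((a,(249,217)),(b,(277,192)))]
cv2.imwrite("pics/c1.png",np.hstack(c)[:,:,::-1])
E
```

```text
2.2 [589.26660252  -3.83873808 172.89344831] [-2.68764406e-02  4.32439829e-01  1.74784900e+00  3.86462139e-04
  9.61479418e-01 -1.79411354e+00] [[-0.981 -0.195 -0.   ]
 [-0.195  0.981  0.   ]
 [ 0.     0.    -1.   ]]
```

View pics/c1.png

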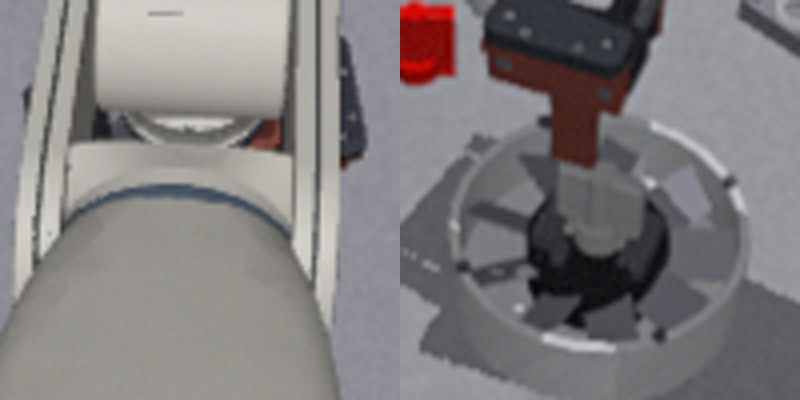

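The gripper is centred over the fan's nut: in the side crop the finger is just above the plate at (597,190). I'll check the hub block heights before descending.

```bash
python3 - <<'E'
from h import *
for cam,(u0,v0) in(("top",(249,217)),("side",(277,202))):
    d=np.load(f"/tmp/{cam}0.npz")["d"]
    P=np.array([ond(cam,u,v,d[v,u]) for v in range(v0-22,v0+22) for u in range(u0-22,u0+22)])
    q=P-[590.5,-7.5,0]; r=np.hypot(q[:,0],q[:,1]); a=np.degrees(np.arctan2(q[:,1],q[:,0]))-11
    s=(r>28)&(r<60)
    for k in range(-180,180,30):
        m=s&((a-k)%360<30); print(cam,k,m.sum(),P[m,2].max().round(0) if m.any() else None)
E
```

```text
top -180 108 60.0
top -150 108 59.0
top -120 96 59.0
top -90 93 51.0
top -60 95 62.0
top -30 61 61.0
top 0 77 62.0
top 30 97 58.0
top 60 90 54.0
top 90 99 52.0
top 120 115 61.0
top 150 87 62.0Traceback (most recent call last):
  File "<stdin>", line 4, in <module>
  File "h.py", line 10, in ond
    o,d=ray(cam,u,v); return o+d*D
        ~~~^^^^^^^^^
  File "h.py", line 4, in ray
    c=ctrl.camera_info(cam);K=np.array(c["intrinsics"],float);R=np.array(c["R"]);t=np.array(c["t"])
ValueError: time passes only in moves, steps and waits
```

>>> servo_tool(rows=[[0,0,0,0,-0.02,0.1,60],[0,0,0,0,-0.02,0.25,60],[0,0,0,0,-0.02,0.4,60],[0,0,0,0,-0.02,0.52,60],[0,0,0,0,-0.02,0.52,40],[0,0,0,0,-0.02,0.52,20],[0,0,0,0,-0.02,0.52,10],[0,0,0,0,-0.02,0.52,5],[0,0,0,0,-0.02,0.52,5],[0,0,0,0,-0.02,0.52,5]])

```text
t: 3.45
ee_pos: [590.7, -9.7, 69.0]
orientation: [-0.306, 3.126, -0.0]
ft_force: [-0.6, 0.2, 2.5]
width: 11.8
grasp_force: 30.0
```

>>> servo_tool(rows=[[0,0,0.07,0,0,0,5],[0,0,0.14,0,0,0,5],[0,0,0.21,0,0,0,5],[0,0,0.28,0,0,0,5],[0,0,0.35,0,0,0,5],[0,0,0.35,0,0,0,5]])

```text
t: 4.2
ee_pos: [591.0, -9.7, 69.0]
orientation: [0.514, 3.098, 0.0]
ft_force: [0.9, -0.1, 3.2]
width: 11.9
grasp_force: 30.0
```

>>> servo_tool(rows=[[0,0,0.08,0,0,0,5],[0,0,0.17,0,0,0,5],[0,0,0.26,0,0,0,5],[0,0,0.35,0,0,0,5],[0,0,0.44,0,0,0,5],[0,0,0.52,0,0,0,5],[0,0,0.58,0,0,0,5],[0,0,0.58,0,0,0,5],[0,0,0.58,0,0,0,5]])

```text
t: 5.32
ee_pos: [591.0, -9.7, 69.0]
orientation: [1.77, 2.595, 0.001]
ft_force: [0.9, -0.8, 5.7]
width: 11.9
grasp_force: 30.0
```

```bash
python3 - <<'E'
from h import *
from scipy.spatial.transform import Rotation as Ro
b,_=snap("side","side2"); o=ctrl.get_obs();print(o["t"],o["ee_pos"],o["ft_force"],o["moment"],Ro.from_rotvec(o["orientation"]).as_matrix().round(3))
cv2.imwrite("pics/c2.png",cv2.resize(b[142:242,227:327],(500,500),interpolation=cv2.INTER_CUBIC)[:,:,::-1])
E
```

```text
5.375 [590.96931883  -9.68566188  69.04009534] [ 0.76837725 -0.40736008  5.35345965] [-0.14344086 -0.05677324 -0.00843523] [[-0.365  0.931  0.001]
 [ 0.931  0.365 -0.   ]
 [-0.     0.001 -1.   ]]
```

View pics/c2.png

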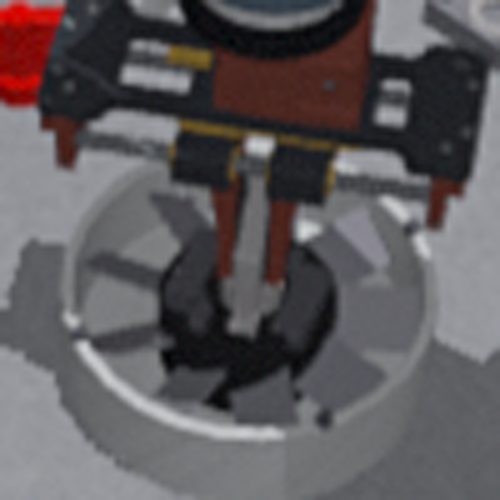

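The side crop shows the plate held between both fingers at (250,230), turned with them and still seated. Now lifting.

>>> servo_tool(rows=[[0,0,0,0,0,-0.03,5],[0,0,0,0,0,-0.06,5],[0,0,0,0,0,-0.1,5],[0,0,0,0,0,-0.1,5]])

```text
t: 5.88
ee_pos: [591.0, -9.6, 89.5]
orientation: [1.773, 2.592, 0.001]
ft_force: [-0.5, 0.2, -0.4]
width: 11.6
grasp_force: 30.0
```

>>> servo_tool(rows=[[0,0,0,0,0,-0.2,5],[0,0,0,0,0,-0.35,5],[0,0,0,-0.1,-0.07,-0.35,5],[0,0,0,-0.3,-0.2,-0.35,5],[0,0,0,-0.5,-0.34,-0.35,5],[0,0,0,-0.7,-0.48,-0.35,5],[0,0,0,-0.85,-0.58,-0.35,5],[0,0,0,-1,-0.68,-0.35,5],[0,0,0,-1,-0.68,-0.35,5]])

```text
t: 7.0
ee_pos: [535.6, -247.3, 158.5]
orientation: [1.777, 2.59, -0.0]
ft_force: [0.0, 0.7, -0.8]
width: 11.8
grasp_force: 30.0
```

>>> servo_tool(rows=[[0,0,0,-0.12,-0.08,0,5],[0,0,0,-0.22,-0.15,0,5],[0,0,0,-0.22,-0.15,0.1,5],[0,0,0,-0.22,-0.15,0.2,5],[0,0,0,-0.22,-0.15,0.3,5],[0,0,0,-0.22,-0.15,0.3,5],[0,0,0,-0.22,-0.15,0.3,5]])

```text
t: 7.88
ee_pos: [524.7, -297.1, 99.0]
orientation: [1.773, 2.593, 0.0]
ft_force: [-0.6, -0.4, -1.0]
width: 12.2
grasp_force: 30.0
```

```bash
python3 - <<'E'
from h import *
b,_=snap("side","side3"); o=ctrl.get_obs();print(o["t"],o["ee_pos"],o["ft_force"],o["width"])
cv2.imwrite("pics/c3.png",cv2.resize(b[60:210,260:460],(800,600),interpolation=cv2.INTER_CUBIC)[:,:,::-1])
E
```

```text
7.925 [ 524.89224326 -297.25394805   99.3548331 ] [ 0.61708975  0.37896873 -1.30633007] 11.710952284523557
```

View pics/c3.png

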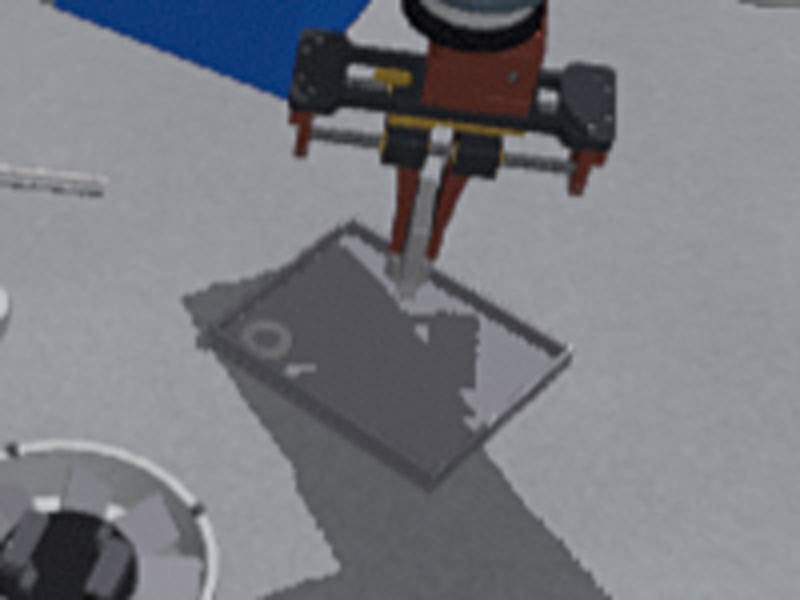

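The side crop shows the nut held above the tray at crop (408,275), away from the washer at (268,340). Lowering it slowly.

>>> servo_tool(rows=[[0,0,0,0,0,0.06,5],[0,0,0,0,0,0.12,5],[0,0,0,0,0,0.18,5],[0,0,0,0,0,0.24,5],[0,0,0,0,0,0.28,5],[0,0,0,0,0,0.31,5],[0,0,0,0,0,0.33,5],[0,0,0,0,0,0.33,5]])

```text
t: 8.93
ee_pos: [524.3, -297.2, 32.5]
orientation: [-1.774, -2.593, 0.0]
ft_force: [0.2, -0.0, -1.1]
width: 11.8
grasp_force: 30.0
```

>>> servo_tool(rows=[[0,0,0,0,0,0.005,5],[0,0,0,0,0,0.01,5],[0,0,0,0,0,0.015,5],[0,0,0,0,0,0.015,5]])

```text
t: 9.43
ee_pos: [524.3, -297.2, 29.7]
orientation: [-1.774, -2.593, 0.0]
ft_force: [0.1, -0.1, -1.6]
width: 11.8
grasp_force: 30.0
```

>>> servo_tool(rows=[[0,0,0,0,0,0.004,5],[0,0,0,0,0,0.008,5],[0,0,0,0,0,0.008,5]])

```text
t: 9.8
ee_pos: [524.3, -297.2, 28.1]
orientation: [1.774, 2.593, 0.0]
ft_force: [0.7, -0.0, -1.6]
width: 12.0
grasp_force: 30.0
```

>>> servo_tool(rows=[[0,0,0,0,0,0.004,5],[0,0,0,0,0,0.004,5]])

```text
t: 10.05
ee_pos: [524.4, -297.2, 28.0]
orientation: [1.773, 2.593, -0.0]
ft_force: [-2.3, 1.9, 7.4]
width: 11.7
grasp_force: 30.0
```

Contact on the floor (+9 N). I'll open slowly and retreat upward.

>>> servo_tool(rows=[[0,0,0,0,0,0,14],[0,0,0,0,0,0,18],[0,0,0,0,0,0,28],[0,0,0,0,0,0,40],[0,0,0,0,0,0,50],[0,0,0,0,0,-0.1,50],[0,0,0,0,0,-0.3,50],[0,0,0,0,0,-0.5,50],[0,0,0,0,0,-0.7,50],[0,0,0,0,0,-0.7,50]])

```text
t: 11.3
ee_pos: [526.4, -298.5, 172.1]
orientation: [1.769, 2.587, 0.001]
ft_force: [0.5, 0.2, 0.1]
width: 49.9
grasp_force: 0.0
```

```bash
python3 - <<'E'
from h import *
b,_=snap("side","side4"); o=ctrl.get_obs();print(o["t"],o["ee_pos"],o["ft_force"],o["width"])
cv2.imwrite("pics/c4.png",cv2.resize(b[60:210,260:460],(800,600),interpolation=cv2.INTER_CUBIC)[:,:,::-1])
E
```

```text
11.35 [ 525.2116671  -297.7571802   169.88011083] [ 0.32691801  0.43437855 -0.58993097] 50.215328416739766
```

View pics/c4.png

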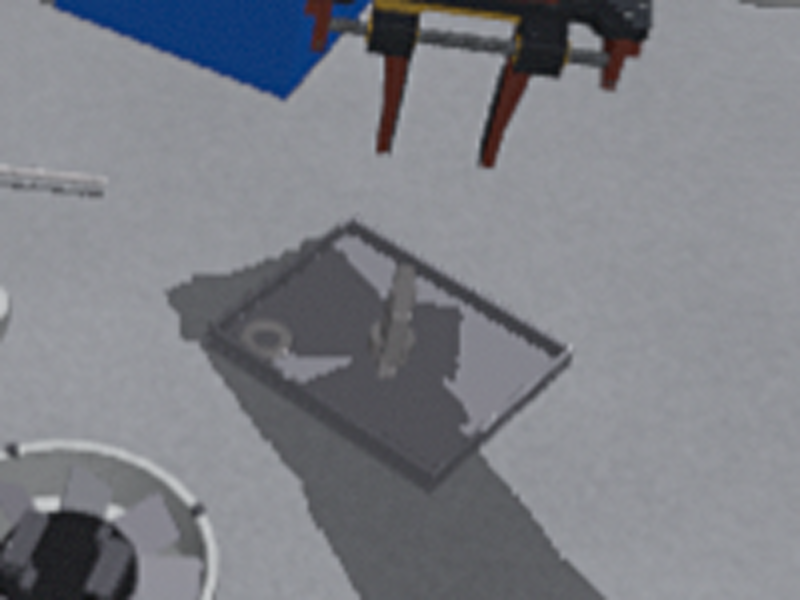

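The nut stands upright mid-tray at crop (392,335), clear of the washer at (268,340), and the gripper is clear above it.

```bash
python3 -c "
from workcell import ctrl
print(ctrl.close_job())"
```

```text
the job is handed in; nothing more can be done
None
```

I turned the fan's wing nut about 80° clockwise, lifted it out and set it down upright in the middle of the grey tray; the filter unit's nut was never touched, and I handed the job in at about 11 s (no verdict was returned).

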